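Hold a slate blank in the corner of fence and board

TASK

Lift the wooden lid off the jade-green bowl by its knob and set it down gently and flat, knob up, on the bare table. Take the slate blank out of the bowl, lay it on the bench board with its bevelled edge up and facing away from the fence, and with one diagonal push of the fingertips press it down onto the board and forward against the fence, its whole flat side flush with the fence. Finish while still pushing, so that the blank stays held firmly against both, and leave the sanding stone and the burnisher undisturbed.

Things in the scene. Friction and masses are not known exactly. Their poses are not given: they have to be found in the camera images.
- bowl: Jade-green ceramic bowl fixed to the table, 58 mm high, 156 mm across outside at the rim (wall 6 mm, opening 144 mm); the inside is about 126 mm across at its floor, 136 mm across 4 mm higher, widening to 144 mm. Origin: centre of its underside; the inner floor is 8 mm above it; z up.
- lid: Loose round dark wooden lid, 160 mm across, 48 mm high, 0.16 kg, lying on the bowl's rim. Underneath is a disc 132 mm across and 8 mm deep that drops into the bowl's mouth, above it the 8 mm thick flange, then a short neck 24 mm across and the knob. Origin: centre of the underside of the lower disc (50 mm above the table at the start); z points up through the knob.
- lid_knob (a point): Centre of the lid's round knob, 34 mm across and 24 mm high: from 24 to 48 mm above the lid's origin (8 to 32 mm above the flange); this point is 36 mm above the lid's origin.
- blank: Loose dark slate block 70 mm long (its y), 32 mm wide (its x), 32 mm high (its z), about 0.19 kg, lying in the bowl under the lid, underside down. Its upper long edge on the -x side is cut away in a 45 degree bevel, 10 mm high and 10 mm deep (the -x side is upright only for its lower 22 mm); the +x side is flat and upright. Origin: centre of its underside; x points from the bevelled side to the flat side, z up.
- blank_bevel (a point): Middle of the blank's bevel, 11 mm towards -x and 27 mm up from the blank's origin. Axes as the blank's; the bevel faces half way between -x and +z.
- blank_flat (a point): Middle of the blank's flat upright long side (its +x side), the side that goes against the fence.
- board: Pale wooden bench board fixed to the table, 150 mm (x) by 170 mm (y). Origin: centre of its top surface, 18 mm above the table; x points towards the fence, z up. The fence's front face is 48 mm towards +x from this origin.
- fence: Pale wooden fence, an upright strip fixed along the far edge of the bench board, 170 mm long (y), 22 mm thick (x), 24 mm high above the board. Origin: middle of the foot of its front face, on the board's surface; x points from the board into the fence, y along the fence, z up. The blank slides on the board and is stopped by the fence; sliding takes a few newtons.
- sanding_stone: Bystander: loose grey sanding stone, 120 mm (x) by 45 mm (y) by 24 mm high. Origin: centre of its underside.
- burnisher: Bystander: loose burnisher lying down, 157 mm long, 18 mm thick, horn handle to -x (from -85 mm to 0), steel tip to +x (to 72 mm). Origin: on the table under the front end of the handle.
Not all that is in view belongs to the job. What is meant by the lid is not red or yellow, and is the larger of those in its own colour.

How it is judged:
On the way, in this order (a step that is already met when the one before it is completed fails the run):
1. the lid lies flat on the table, knob up, let go (height (world z) of lid between -0.006 and 0.006 m and angle between lid's own z axis and vertical below 0.1 rad and contact force between the fingers and lid below 0.2 N and linear speed of lid below 0.03 m/s), for 0.2 s.
2. the blank is on the bench board, out of the bowl (z of blank in the frame of board below 0.006 m and contact force between blank and board above 0.5 N), for 0.1 s.
At the end, for the whole second after the job is handed in: Fingers still push the still blank (over 4 N): over 3 N on the fence, over 5 N on the board; flat side within 3 mm of fence, underside within 3 mm of board, parallel and upright within 0.06 rad, centre within 52 mm of the fence's middle. Lid flat on the table, knob up, let go (all of step 1 and contact force between blank and fence above 3 N and contact force between blank and board above 5 N and contact force between the fingers and blank above 4 N and x of blank_flat in the frame of fence between -0.003 and 0.003 m and y of blank in the frame of fence between -0.052 and 0.052 m and z of blank in the frame of fence between -0.003 and 0.003 m and angle between the y axis of blank and the y axis of fence, either way round below 0.06 rad and angle between blank's own z axis and vertical below 0.06 rad and linear speed of blank below 0.02 m/s); the arm keeps its last pose, push and grip.
It fails at once if the sanding stone is disturbed (moved over 20 mm) (distance of sanding_stone from where it was at the start of the episode above 0.02 m).
It fails at once if the burnisher is disturbed (moved over 20 mm) (distance of burnisher from where it was at the start of the episode above 0.02 m).
It fails at once if the lid is dropped or banged onto the table (height (world z) of lid below 0.02 m and linear speed of lid above 0.5 m/s).
It also fails if it takes over 61 s, if anything falls off the work surface, if the arm or the gripper's body presses on something with over 40 N, if the wrist force passes 120 N, or if a joint passes its speed limit or range.

ROBOT

A 6-joint arm with a two-finger parallel gripper is mounted at the origin on the work surface. World frame = base frame: x ahead of the robot, y to its left, z up, the work surface at z = 0. Lengths are in m, angles in rad, forces in N, time in s.
With the tool pointing down it reaches from about 0.35 to 0.775 m from the base axis. Payload 5.5 kg.
Tool frame: the origin (TCP) lies midway between the tips of the shut fingers; the grasp point (between the pads) lies 19 mm behind it (env.tcp_to_grasp is the distance from the TCP to the grasp point, in m); z points along the fingers, y is the direction in which the jaws open and shut (so a half turn about z gives the same grasp; the last joint's range is limited). The gripper opens to 85 mm and grips with 20 to 120 N. Pads are 22 mm wide; open, the fingers measure 114 mm over their backs; the gripper's body (76 mm by 85 mm) begins 54 mm behind the grasp point. The pads swing forward as they close: fully open they stand 13 mm farther back than shut.
Start: joints at [1.02, 0.313, 0.046, 1.304, 0, 1.431], TCP at [0.23, 0.527, 0.231] pointing down, gripper open.
Joint ranges: [-2.76, 2.76], [-0.86, 1.69], [-1.03, 1.26], [-2.2, 2.34], [-1.47, 1.5], [-3.14, 3.14]. Speed limits (rad/s): [2.57, 2.57, 3.14, 3.14, 3.14, 3.14].

INTERFACE

Orientations are given as a unit quaternion [w, x, y, z].
In Python, from workcell import get_state, viewer, hand_in, finder, env gives the robot as it stands.
- The arm moves only by the tool arm_command, never from a script. Its argument "motion" is a list of rows, each an object of numbers: "x", "y", "z": the shift along the tool's x, y, z in mm; "rx", "ry", "rz": the turn, a rotation vector about the tool's x, y, z in degrees; "hand": the closure, from -1 (fully open) to 1 (shut). A call has 1 to 10 rows; each row is the pose to reach, as a shift and turn from the pose commanded when the call began, along the tool's axes at that moment; what a row does not reach only later rows make up. A row lasts 1/8 s, in which the tool goes at most 62.5 mm and 10.7 degrees, less where a joint would pass 70% of its speed; a pose out of reach is approached as far as the arm can. A call with a gripper value outside its range is refused whole. The fingers move at their own pace and stop on an object; "force" is the grip in N (left out, the last holds). Time passes only in rows, so rows that repeat a pose let the fingers close. It gives the time, the measured TCP pose, the force and the opening at its end, in the units of the state.
- get_state(): the state, without advancing time (a new reading comes with each control period).
- viewer.read_camera(name): name is "scene" or "top"; returns a dict with "image" (384x512x3 uint8, red, green, blue), "z_map" (384x512 float32, m along the optical axis (not along the pixel's ray), 0 where there is no reading), "intrinsics" (3x3 intrinsics, pixels), "rvec" (rotation vector, rad) and "tvec" (3), from world to camera coordinates, as OpenCV has them. Camera axes: x right, y down, z forward; pixel columns grow to the right and rows downward; lengths in m; the calibration is good to about 2 mm. A picture is of the moment at which its call begins.
- hand_in(): hands the job in, once; it reports no verdict.
Trained networks look in a picture, given as the dict that the camera call returned (one of the last four; its "shot" number tells which), for a name from the list of things; names that differ only in an ending like _2 or _b are one class to them, and where a whole thing is asked for, a point or a joint stands for the part that bears it (a point fixed in the world has none). Each returns a list of dicts, best first, with "score" (0 to 1); they miss things now and then, are a little off and sometimes report something else, mostly with a low value. They report only what shows in the picture. A call takes as long as a camera call. They do not tell look-alikes from the thing itself.
- finder.find_in(picture, query): "at" ([column, row] in pixels, amid what is visible of it).
- finder.masks_of(picture, query): "region" (384x512 bool, what is visible of it) and "at" ([column, row] in pixels, amid what is visible of it).
The state is a dict: "clock": time; "joint_pos": joint angles; "qvel": joint speeds; "tau": joint torques, N m; "tcp_pos": TCP position; "orientation": TCP orientation; "wrist_force": force on the tool from outside, world axes, zero at the start; "ft_torque": the same for the moment, N m; "finger_gap": finger opening in m.
Only numpy, scipy, OpenCV 4.12 (cv2) and the standard library are available. Lean on these libraries where they do the work, as an engineer would, in place of code of your own. Each camera call takes 0.05 s, during which the arm holds its last target.

## Working session

There is one attempt and no reset: what is moved stays moved. The work goes in short steps, Python scripts to look and compute and a tool call to move; the robot and the scene stay as the last step left them, time stands still between calls to the robot, and variables do not carry over. Pictures are saved under pics/ and viewed, and the job is handed in when it is done.

Besides the shell and the picture viewer there is one more tool, called after "Call:" as name([rows], argument=value, ...), one row to a line, values as JSON. arm_command: Moves the arm, as the interface text tells. Its arguments: {"type":"object","properties":{"motion":{"type":"array","items":{"type":"object","properties":{"x":{"type":"number"},"y":{"type":"number"},"z":{"type":"number"},"rx":{"type":"number"},"ry":{"type":"number"},"rz":{"type":"number"},"hand":{"type":"number"}}}},"force":{"type":"number"}},"required":["motion"]}

```bash
ls; mkdir -p pics
cat > h.py <<'E'
import numpy as np, cv2
from workcell import get_state, viewer, hand_in, finder, env
def shot(name):
    p=viewer.read_camera(name); return p
def world(p):
    K=np.array(p["intrinsics"]);R,_=cv2.Rodrigues(np.array(p["rvec"],float));t=np.array(p["tvec"],float).ravel()
    z=p["z_map"];h,w=z.shape
    u,v=np.meshgrid(np.arange(w),np.arange(h))
    c=np.stack([(u-K[0,2])/K[0,0]*z,(v-K[1,2])/K[1,1]*z,z],-1)
    W=(c-t)@R
    W[z<=0]=np.nan
    return W
def save(p,fn,s=1.5):
    cv2.imwrite(fn,cv2.resize(cv2.cvtColor(p["image"],cv2.COLOR_RGB2BGR),None,fx=s,fy=s))
def proj(p,X):
    uv,_=cv2.projectPoints(np.array(X,float).reshape(-1,3),np.array(p["rvec"],float),np.array(p["tvec"],float),np.array(p["intrinsics"]),None)
    return uv.reshape(-1,2)
E
python3 - <<'E'
from h import *
np.set_printoptions(precision=3,suppress=True)
s=get_state();print(s)
for n in ["top","scene"]:
    p=shot(n);save(p,f"pics/{n}0.png");W=world(p)
    for q in ["bowl","lid","lid_knob","board","fence","sanding_stone","burnisher","blank"]:
        for d in finder.masks_of(p,q)[:4]:
            m=d["region"]; print(n,q,round(d["score"],2),np.round(d["at"]),m.sum(),np.nanmedian(W[m],0),np.median(p["image"][m],0))
E
```

```text
pics
{'clock': 0.0, 'joint_pos': array([ 1.02 ,  0.314,  0.045,  1.304, -0.   ,  1.431]), 'qvel': array([ 0.   , -0.   ,  0.001,  0.001, -0.   , -0.001]), 'tau': array([  0.   , -48.063,  29.853,   0.019,  -0.   ,   0.   ]), 'tcp_pos': array([0.229, 0.527, 0.23 ]), 'orientation': array([-0.   ,  0.204,  0.979, -0.001]), 'wrist_force': array([-0.254,  0.149, -1.074]), 'ft_torque': array([-0.055,  0.04 ,  0.008]), 'finger_gap': 0.08550964183095028}
top lid 0.9 [292. 193.] 2860 [ 0.604 -0.218  0.067] [73. 45. 26.]
top lid 0.9 [370. 170.] 1445 [ 0.666 -0.451  0.013] [158. 141.  44.]
top lid 0.8 [296. 116.] 2540 [ 0.822 -0.24   0.017] [139.  34.  27.]
top lid 0.6 [259. 283.] 1676 [ 0.371 -0.134  0.013] [74. 46. 27.]
top lid_knob 0.83 [257. 282.] 1754 [ 0.371 -0.133  0.012] [75. 46. 27.]
top lid_knob 0.79 [293. 191.] 2960 [ 0.603 -0.217  0.067] [74. 45. 26.]
top lid_knob 0.71 [293. 114.] 2478 [ 0.822 -0.239  0.017] [139.  34.  27.]
top lid_knob 0.71 [373. 171.] 1513 [ 0.667 -0.452  0.013] [157. 141.  43.]
top board 0.95 [147. 193.] 2899 [0.615 0.167 0.019] [143. 116.  79.]
top fence 0.92 [
[... 449 characters left out ...]
.249  0.017] [158.  35.  33.]
scene lid_knob 0.83 [218. 230.] 3871 [ 0.613 -0.227  0.067] [71. 44. 28.]
scene lid_knob 0.82 [143. 352.] 4256 [ 0.671 -0.456  0.013] [197. 167.  60.]
scene lid_knob 0.74 [301. 319.] 6358 [ 0.829 -0.249  0.017] [158.  35.  33.]
scene lid_knob 0.66 [186. 177.] 1159 [ 0.377 -0.138  0.013] [68. 42. 27.]
scene board 0.92 [326. 163.] 1778 [0.612 0.155 0.019] [158. 127.  89.]
scene fence 0.93 [349. 167.] 700 [0.688 0.151 0.041] [116.  93.  65.]
scene sanding_stone 0.7 [246. 167.] 749 [ 0.471 -0.005  0.024] [102.  99.  94.]
scene burnisher 0.65 [308. 200.] 387 [0.66  0.001 0.014] [78. 58. 36.]
scene burnisher 0.65 [248. 168.] 768 [ 0.471 -0.006  0.024] [101.  97.  93.]
```

View pics/top0.png

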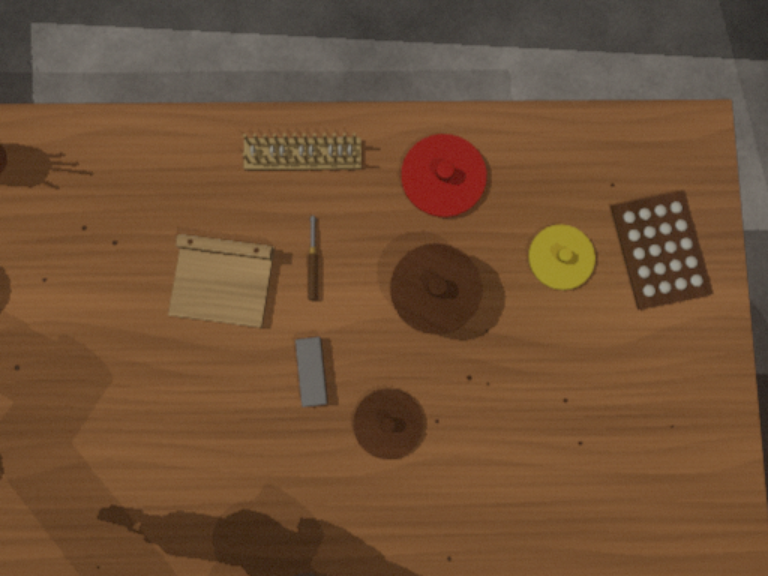

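View pics/scene0.png

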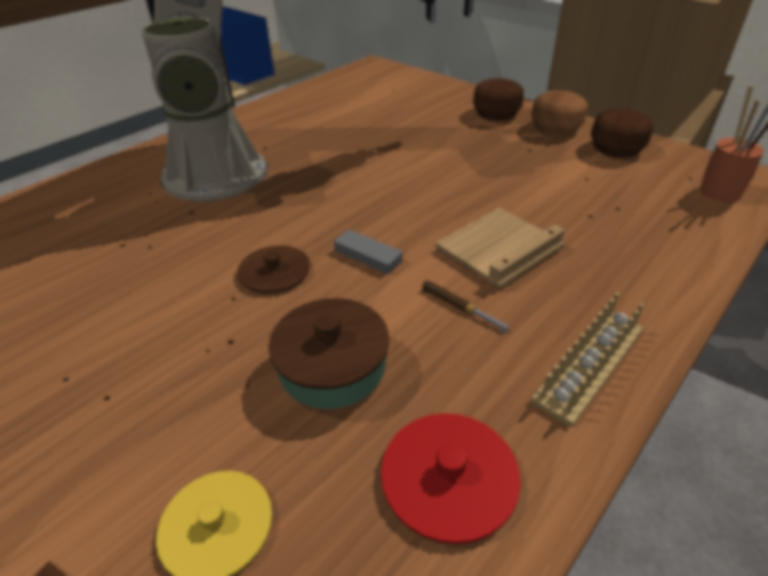

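The pictures show the dark-brown lid on the green bowl at about (437,288) in the top view. The smaller brown lid at (390,424) and the red and yellow ones are decoys. The board is at (222,285) with its fence on the far side, the burnisher at (313,258) and the stone at (311,372).

```bash
cat > meas.py <<'E'
from h import *
np.set_printoptions(precision=4,suppress=True)
def rect(P):
    r=cv2.minAreaRect((P[:,:2]*1000).astype(np.float32)); return np.array(r[0])/1000,np.array(r[1]),r[2]
if __name__=="__main__":
  for n in ["top","scene"]:
    p=shot(n);W=world(p)
    def near(c,r,z0,z1): 
        m=(np.hypot(W[...,0]-c[0],W[...,1]-c[1])<r)&(W[...,2]>z0)&(W[...,2]<z1); return W[m]
    f=near((.605,-.22),.12,.058,.075)
    c,r=cv2.minEnclosingCircle((f[:,:2]*1000).astype(np.float32));print(n,"lid",c,r,np.median(f[:,2]))
    k=near((.605,-.22),.05,.09,.11);print("knob",k.mean(0),len(k),(k.max(0)+k.min(0))/2,np.ptp(k,0))
    b=near((.62,.16),.16,.010,.026);print("board",rect(b),np.median(b[:,2]),len(b))
    b=near((.62,.16),.16,.036,.050);print("fence",rect(b),np.median(b[:,2]),len(b))
    b=near((.465,0),.1,.019,.03);print("stone",rect(b),len(b))
    b=near((.65,0),.12,.007,.03);print("burn",rect(b),len(b))
    b=near((.371,-.134),.1,.006,.06);print("smalllid",cv2.minEnclosingCircle((b[:,:2]*1000).astype(np.float32)))
E
python3 meas.py
```

```text
top lid (605.5521850585938, -218.18875122070312) 80.22171783447266 0.0668805296535207
knob [ 0.6045 -0.2169  0.0985] 137 [ 0.6043 -0.2164  0.098 ] [0.0309 0.0306 0.0147]
board (array([0.6241, 0.1266]), array([254.1818, 150.8395]), 82.2867660522461) 0.018591458685684778 2964
fence (array([0.6874, 0.1589]), array([170.5925,  23.1217]), 82.06362915039062) 0.042671539063028695 533
stone (array([0.4643, 0.0031]), array([119.7275,  45.5457]), 6.276058197021484) 754
burn (array([0.6533, 0.0153]), array([183.5226, 214.3622]), 25.53975486755371) 705
smalllid ((370.9230041503906, -129.5517120361328), 91.82125091552734)
scene lid (602.0248413085938, -216.69483947753906) 80.71784210205078 0.06722983586756713
knob [ 0.6053 -0.2192  0.0978] 209 [ 0.6032 -0.2173  0.0956] [0.0322 0.0327 0.011 ]
board (array([0.6198, 0.1276]), array([255.3835, 152.2957]), 81.88235473632812) 0.01878946702850534 1944
fence (array([0.6846, 0.1601]), array([172.8502,  23.13  ]), 82.02886199951172) 0.04243428653833132 455
stone (array([0.4619, 0.0034]), array([119.4657,  47.4284]), 5.723443031311035) 531
burn (array([0.6584, 0.0563]), array([166.0483, 125.1134]), 4.982728958129883) 780
smalllid ((367.911376953125, -131.49632263183594), 62.94293975830078)
```

```bash
cat > go.py <<'E'
from h import *
from scipy.spatial.transform import Rotation as Rn
import sys
np.set_printoptions(precision=2,suppress=True)
# usage: go.py x y z yaw_toolx_deg tilt_deg (about tool y) -- prints shift mm and rotvec deg in tool axes
def down(yaw,tilt=0):
    # tool x at yaw, z down, then rotate about tool y by tilt
    c,s=np.cos(np.radians(yaw)),np.sin(np.radians(yaw))
    M=np.array([[c,s,0],[s,-c,0],[0,0,-1.]])
    return Rn.from_matrix(M)*Rn.from_euler('y',tilt,degrees=True)
def cur():
    s=get_state();q=s["orientation"];return s,np.array(s["tcp_pos"]),Rn.from_quat([q[1],q[2],q[3],q[0]])
if __name__=="__main__":
    a=[float(v) for v in sys.argv[1:]]
    s,p,R=cur()
    T=down(a[3],a[4] if len(a)>4 else 0)
    print("clock",s["clock"],"tcp",p*1000,"F",s["wrist_force"],"gap",s["finger_gap"]*1000,"q",s["joint_pos"])
    X=R.as_matrix();print("yaw toolx",np.degrees(np.arctan2(X[1,0],X[0,0])),"zaxis",X[:,2])
    print("shift mm",R.inv().apply(np.array(a[:3])-p)*1000,"rotvec deg",np.degrees((R.inv()*T).as_rotvec()))
E
python3 go.py .604 -.2175 .16 156.4
```

```text
clock 1.0 tcp [229.65 527.18 231.31] F [-0.31  0.76  0.38] gap 85.096880136124 q [ 1.02  0.31  0.05  1.3  -0.    1.43]
yaw toolx 156.46042453495153 zaxis [ 0.  0. -1.]
shift mm [-640.61 -533.2    71.3 ] rotvec deg [0.   0.   0.06]
```

Call:
arm_command([
  {"x":-640.6,"y":-533.2,"z":71,"hand":-1},
  {"x":-640.6,"y":-533.2,"z":71,"hand":-1},
  {"x":-640.6,"y":-533.2,"z":71,"hand":-1},
  {"x":-640.6,"y":-533.2,"z":71,"hand":-1},
  {"x":-640.6,"y":-533.2,"z":71,"hand":-1},
  {"x":-640.6,"y":-533.2,"z":71,"hand":-1},
  {"x":-640.6,"y":-533.2,"z":71,"hand":-1},
  {"x":-640.6,"y":-533.2,"z":71,"hand":-1},
  {"x":-640.6,"y":-533.2,"z":71,"hand":-1},
  {"x":-640.6,"y":-533.2,"z":71,"hand":-1},
])

```text
invalid input at $.motion[0]: expected keys x, y, z, rx, ry, rz, hand
```

```bash
python3 go.py .604 -.2175 .16 156.4
```

```text
clock 1.0 tcp [229.65 527.18 231.31] F [-0.31  0.76  0.38] gap 85.096880136124 q [ 1.02  0.31  0.05  1.3  -0.    1.43]
yaw toolx 156.46042453495153 zaxis [ 0.  0. -1.]
shift mm [-640.61 -533.2    71.3 ] rotvec deg [0.   0.   0.06]
```

Call:
arm_command([
  {"x":-640.6,"y":-533.2,"z":71,"rx":0,"ry":0,"rz":0,"hand":-1},
  {"x":-640.6,"y":-533.2,"z":71,"rx":0,"ry":0,"rz":0,"hand":-1},
  {"x":-640.6,"y":-533.2,"z":71,"rx":0,"ry":0,"rz":0,"hand":-1},
  {"x":-640.6,"y":-533.2,"z":71,"rx":0,"ry":0,"rz":0,"hand":-1},
  {"x":-640.6,"y":-533.2,"z":71,"rx":0,"ry":0,"rz":0,"hand":-1},
  {"x":-640.6,"y":-533.2,"z":71,"rx":0,"ry":0,"rz":0,"hand":-1},
  {"x":-640.6,"y":-533.2,"z":71,"rx":0,"ry":0,"rz":0,"hand":-1},
  {"x":-640.6,"y":-533.2,"z":71,"rx":0,"ry":0,"rz":0,"hand":-1},
  {"x":-640.6,"y":-533.2,"z":71,"rx":0,"ry":0,"rz":0,"hand":-1},
  {"x":-640.6,"y":-533.2,"z":71,"rx":0,"ry":0,"rz":0,"hand":-1},
])

```text
clock: 2.25
tcp_pos: [0.5102, -0.0313, 0.1784]
orientation: [0.0, 0.204, 0.979, 0.0]
wrist_force: [1.4, 0.3, -0.3]
finger_gap: 0.0854
```

```bash
python3 go.py .604 -.2175 .16 156.4
```

```text
clock 2.25 tcp [510.17 -31.28 178.38] F [ 1.43  0.34 -0.33] gap 85.35880269385436 q [-0.22  0.21 -0.22  1.14  0.    0.19]
yaw toolx 156.4446580692475 zaxis [ 0.  0. -1.]
shift mm [-160.41 -133.22   18.46] rotvec deg [0.03 0.05 0.04]
```

Call:
arm_command([
  {"x":-160,"y":-133,"z":18,"rx":0,"ry":0,"rz":0,"hand":-1},
  {"x":-160,"y":-133,"z":18,"rx":0,"ry":0,"rz":0,"hand":-1},
  {"x":-160,"y":-133,"z":18,"rx":0,"ry":0,"rz":0,"hand":-1},
  {"x":-160,"y":-133,"z":18,"rx":0,"ry":0,"rz":0,"hand":-1},
  {"x":-160,"y":-133,"z":18,"rx":0,"ry":0,"rz":0,"hand":-1},
  {"x":-160,"y":-133,"z":18,"rx":0,"ry":0,"rz":0,"hand":-1},
])

```text
clock: 3.0
tcp_pos: [0.6024, -0.2142, 0.1601]
orientation: [-0.0, 0.204, 0.979, 0.0]
wrist_force: [0.2, 0.6, -0.5]
finger_gap: 0.0854
```

```bash
python3 go.py .604 -.2175 .071 156.4
python3 - <<'E'
from h import *
p=shot("scene");save(p,"pics/s1.png")
E
```

```text
clock 3.0 tcp [ 602.44 -214.21  160.09] F [ 0.16  0.59 -0.48] gap 85.41627405581315 q [-0.47  0.47  0.1   1.2   0.   -0.06]
yaw toolx 156.4824553778712 zaxis [-0.  0. -1.]
shift mm [-2.83 -2.43 89.08] rotvec deg [ 0.02 -0.06  0.08]
```

View pics/s1.png

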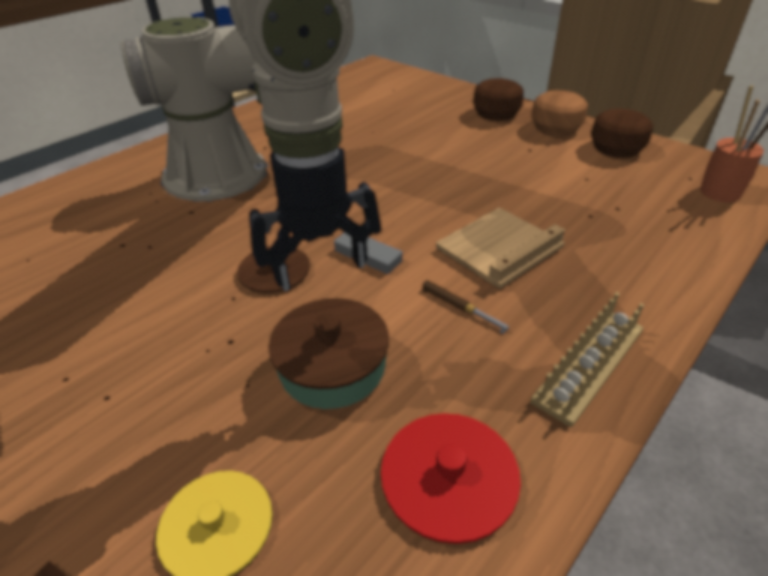

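The gripper stands open above the knob at about (327,327), with nothing in the way.

Call:
arm_command([
  {"x":-2,"y":-2,"z":30,"rx":0,"ry":0,"rz":0,"hand":-1},
  {"x":-2,"y":-2,"z":60,"rx":0,"ry":0,"rz":0,"hand":-1},
  {"x":-2,"y":-2,"z":80,"rx":0,"ry":0,"rz":0,"hand":-1},
  {"x":-2,"y":-2,"z":89,"rx":0,"ry":0,"rz":0,"hand":-1},
  {"x":-2,"y":-2,"z":89,"rx":0,"ry":0,"rz":0,"hand":1},
  {"x":-2,"y":-2,"z":89,"rx":0,"ry":0,"rz":0,"hand":1},
  {"x":-2,"y":-2,"z":89,"rx":0,"ry":0,"rz":0,"hand":1},
  {"x":-2,"y":-2,"z":89,"rx":0,"ry":0,"rz":0,"hand":1},
  {"x":-2,"y":-2,"z":89,"rx":0,"ry":0,"rz":0,"hand":1},
  {"x":-2,"y":-2,"z":89,"rx":0,"ry":0,"rz":0,"hand":1},
], force=40)

```text
clock: 4.3
tcp_pos: [0.6048, -0.2179, 0.0726]
orientation: [0.001, 0.204, 0.979, -0.0]
wrist_force: [0.6, 0.4, 5.8]
finger_gap: 0.0329
```

```bash
python3 go.py .45 -.36 .15 156.4
```

```text
clock 4.3 tcp [ 604.77 -217.94   72.62] F [0.57 0.39 5.82] gap 32.923895289235325 q [-0.47  0.52 -0.03  1.01  0.   -0.06]
yaw toolx 156.46822283094082 zaxis [ 0. -0. -1.]
shift mm [  85.   -192.03  -77.6 ] rotvec deg [0.01 0.13 0.07]
```

Call:
arm_command([
  {"x":0,"y":0,"z":-10,"rx":0,"ry":0,"rz":0,"hand":1},
  {"x":0,"y":0,"z":-30,"rx":0,"ry":0,"rz":0,"hand":1},
  {"x":0,"y":0,"z":-55,"rx":0,"ry":0,"rz":0,"hand":1},
  {"x":20,"y":-45,"z":-65,"rx":0,"ry":0,"rz":0,"hand":1},
  {"x":40,"y":-90,"z":-65,"rx":0,"ry":0,"rz":0,"hand":1},
  {"x":60,"y":-135,"z":-65,"rx":0,"ry":0,"rz":0,"hand":1},
  {"x":77,"y":-172,"z":-55,"rx":0,"ry":0,"rz":0,"hand":1},
  {"x":85,"y":-192,"z":-30,"rx":0,"ry":0,"rz":0,"hand":1},
  {"x":85,"y":-192,"z":-10,"rx":0,"ry":0,"rz":0,"hand":1},
  {"x":85,"y":-192,"z":-10,"rx":0,"ry":0,"rz":0,"hand":1},
])

```text
clock: 5.55
tcp_pos: [0.4479, -0.3589, 0.0797]
orientation: [-0.002, 0.204, 0.979, 0.001]
wrist_force: [-0.0, 0.4, -1.3]
finger_gap: 0.0325
```

```bash
python3 go.py .45 -.36 .0226 156.4
python3 - <<'E'
from h import *
p=shot("top");save(p,"pics/t2.png")
p=shot("scene");save(p,"pics/s2.png")
E
```

```text
clock 5.55 tcp [ 447.87 -358.9    79.75] F [-0.05  0.41 -1.34] gap 32.466507746793695 q [-0.82  0.4  -0.21  0.96  0.   -0.4 ]
yaw toolx 156.40626316297895 zaxis [-0.  0. -1.]
shift mm [-2.6  -0.26 57.14] rotvec deg [ 0.1  -0.21  0.01]
```

View pics/t2.png

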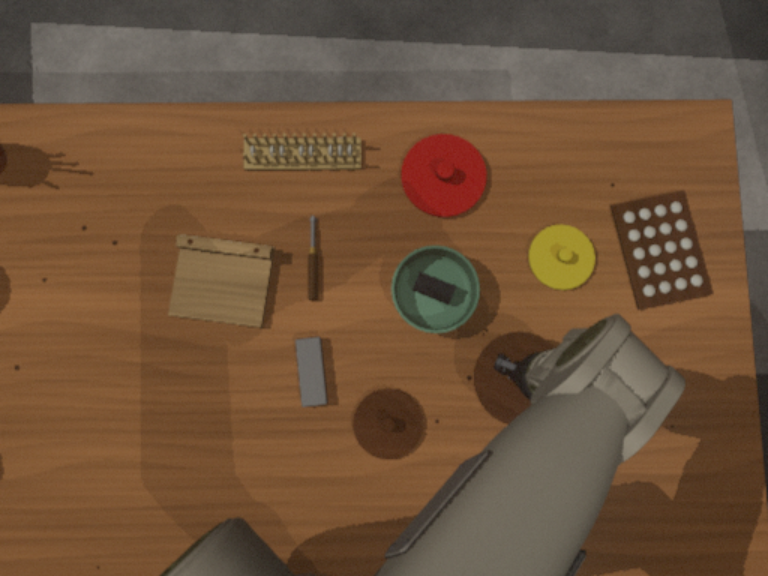

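View pics/s2.png

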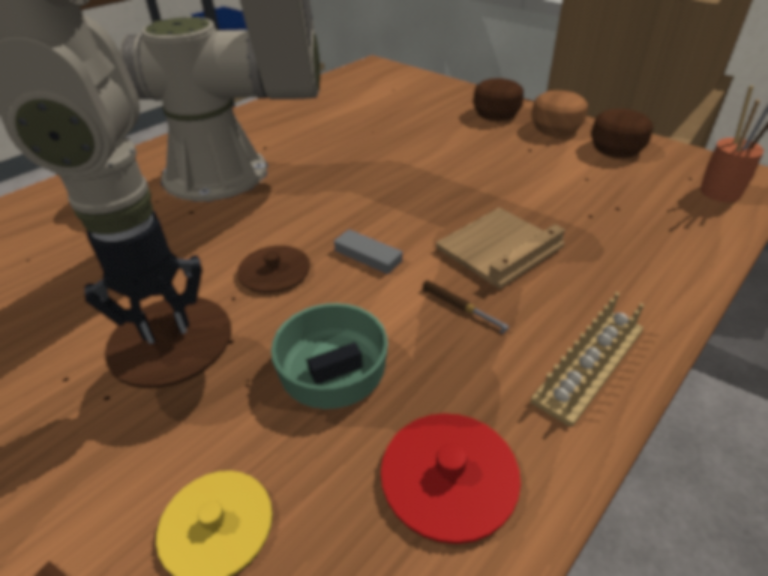

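The lid hangs level in the gripper over bare table at (170,340) in the scene view. The dark blank now shows in the bowl at (335,362).

Call:
arm_command([
  {"x":0,"y":0,"z":20,"rx":0,"ry":0,"rz":0,"hand":1},
  {"x":0,"y":0,"z":36,"rx":0,"ry":0,"rz":0,"hand":1},
  {"x":0,"y":0,"z":46,"rx":0,"ry":0,"rz":0,"hand":1},
  {"x":0,"y":0,"z":51,"rx":0,"ry":0,"rz":0,"hand":1},
  {"x":0,"y":0,"z":54,"rx":0,"ry":0,"rz":0,"hand":1},
  {"x":0,"y":0,"z":56,"rx":0,"ry":0,"rz":0,"hand":1},
  {"x":0,"y":0,"z":57,"rx":0,"ry":0,"rz":0,"hand":1},
  {"x":0,"y":0,"z":57,"rx":0,"ry":0,"rz":0,"hand":1},
])

```text
clock: 6.65
tcp_pos: [0.4495, -0.3598, 0.0244]
orientation: [0.0, 0.204, 0.979, -0.0]
wrist_force: [-0.7, -0.4, -1.2]
finger_gap: 0.0328
```

```bash
cat > m2.py <<'E'
from meas import *
for n in ["top","scene"]:
    p=shot(n);W=world(p);save(p,f"pics/m2{n}.png")
    m=(np.hypot(W[...,0]-.605,W[...,1]+.218)<.066)&(W[...,2]>.014)&(W[...,2]<.06)
    g=p["image"].astype(int); dark=m&(g.max(-1)<70)&(abs(g[...,1]-g[...,0])<18)
    b=W[dark]; print(n,len(b),"z pct",np.percentile(b[:,2],[5,25,50,75,95]))
    t=W[dark&(W[...,2]>.037)&(W[...,2]<.044)]; print("top face",rect(t),len(t))
    t=W[dark]; print("all",rect(t))
    for d in finder.masks_of(p,"blank")[:2]:
        r=d["region"];b=W[r];print(d["score"],d["at"],r.sum(),np.nanmedian(b,0),rect(b[~np.isnan(b[:,0])]))
    # crop
    u,v=proj(p,[[.605,-.218,.03]])[0].astype(int)
    c=p["image"][v-40:v+40,u-50:u+50];c=np.clip(c.astype(float)*1.8,0,255).astype(np.uint8)
    cv2.imwrite(f"pics/m2{n}c.png",cv2.resize(cv2.cvtColor(c,cv2.COLOR_RGB2BGR),None,fx=6,fy=6))
    l=W[(np.hypot(W[...,0]-.45,W[...,1]+.36)<.09)&(W[...,2]>.008)&(W[...,2]<.024)]
    print("lid flange",rect(l),np.percentile(l[:,2],[5,50,95]))
E
python3 m2.py; python3 go.py .45 -.36 .0226 156.4
```

```text
top 341 z pct [0.0198 0.0354 0.0387 0.0408 0.0428]
top face (array([ 0.6118, -0.218 ]), array([69.6012, 28.2841]), 66.39530944824219) 221
all (array([ 0.6037, -0.1963]), array([98.3678, 95.2576]), 42.17734146118164)
0.63 [289.1, 190.6] 357 [ 0.6093 -0.2186  0.0388] (array([ 0.6135, -0.2206]), array([71.3464, 40.0125]), 67.47795867919922)
lid flange (array([ 0.462, -0.336]), array([107.4894, 157.8421]), 63.528968811035156) [0.0145 0.0183 0.0219]
scene 606 z pct [0.0173 0.0271 0.0391 0.0407 0.0418]
top face (array([ 0.6108, -0.218 ]), array([70.2087, 27.069 ]), 66.51476287841797) 338
all (array([ 0.6148, -0.2043]), array([98.5357, 31.592 ]), 66.62222290039062)
0.79 [223.5, 244.8] 648 [ 0.6162 -0.2224  0.0375] (array([ 0.5982, -0.2128]), array([70.0838, 54.8026]), 67.32061767578125)
lid flange (array([ 0.4505, -0.3577]), array([153.5205, 158.8007]), 12.420364379882812) [0.0167 0.019  0.0206]
clock 6.85 tcp [ 449.44 -359.81   24.35] F [-0.41  0.85 -1.08] gap 32.71406001159628 q [-0.81  0.46 -0.28  0.84  0.   -0.4 ]
yaw toolx 156.45958923517793 zaxis [ 0. -0. -1.]
shift mm [-0.59  0.05  1.75] rotvec deg [0.   0.01 0.06]
```

View pics/m2topc.png

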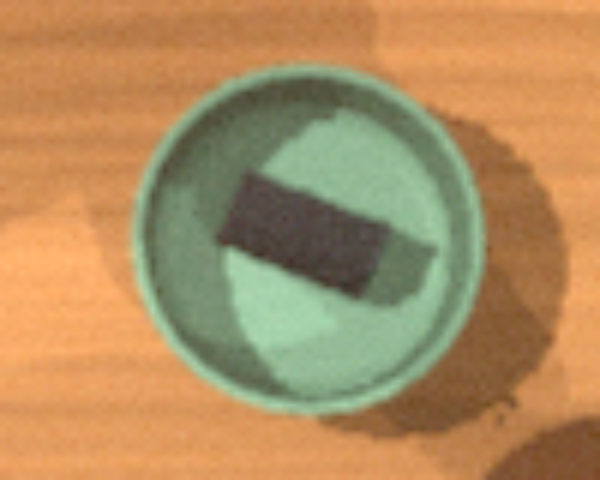

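View pics/m2scenec.png

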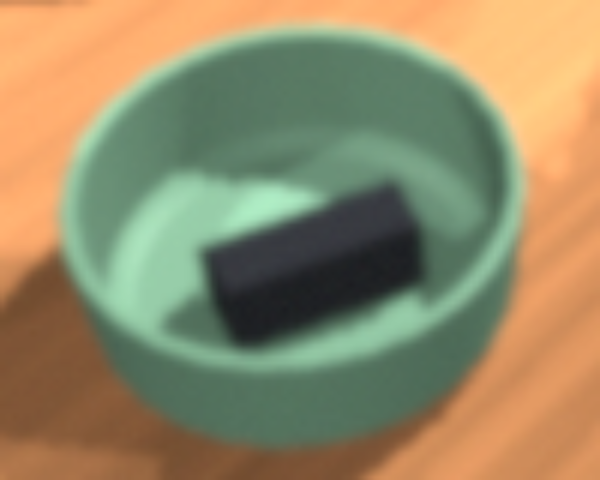

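The lid is about 2 mm above the table and level (flange z ≈ 17–21 mm). The blank lies lengthwise from upper left to lower right in the bowl. I'll set the lid down and release it.

Call:
arm_command([
  {"x":0,"y":0,"z":1,"rx":0,"ry":0,"rz":0,"hand":1},
  {"x":0,"y":0,"z":2,"rx":0,"ry":0,"rz":0,"hand":1},
  {"x":0,"y":0,"z":3,"rx":0,"ry":0,"rz":0,"hand":1},
  {"x":0,"y":0,"z":3,"rx":0,"ry":0,"rz":0,"hand":1},
])

```text
clock: 7.35
tcp_pos: [0.4494, -0.3597, 0.0221]
orientation: [0.0, 0.204, 0.979, -0.0]
wrist_force: [-2.1, 2.2, 6.0]
finger_gap: 0.0327
```

```bash
python3 go.py .45 -.36 .0226 156.4
python3 - <<'E'
from meas import *
n_=np.array([.917,-.4]);l_=np.array([.4,.917])
for n in ["top","scene"]:
    p=shot(n);W=world(p)
    d=finder.masks_of(p,"blank")[0]; b=W[d["region"]]; b=b[b[:,2]>.012]
    c=(b[:,:2]-[.605,-.218])@n_*1000; l=(b[:,:2]-[.605,-.218])@l_*1000
    print(n,"l range",np.percentile(l,[2,98]))
    for k in range(-30,40,3):
        m=(c>=k)&(c<k+3)
        if m.sum()>3: print(k,m.sum(),np.percentile(b[m,2],[10,50,90])*1000)
E
```

```text
clock 7.35 tcp [ 449.4  -359.73   22.11] F [-2.09  2.23  5.96] gap 32.724816410114855 q [-0.81  0.46 -0.28  0.83 -0.   -0.4 ]
yaw toolx 156.46437080064356 zaxis [ 0. -0. -1.]
shift mm [-0.66 -0.01 -0.49] rotvec deg [-0.01  0.02  0.06]
top l range [-30.5269  35.7817]
-12 39 [17.2844 29.1607 33.9828]
-9 35 [29.8893 33.1996 37.4784]
-6 31 [33.2923 36.6024 40.0951]
-3 34 [37.2608 40.3863 43.0028]
0 28 [36.5889 41.761  43.597 ]
3 29 [38.4223 40.1152 42.4322]
6 28 [37.2069 39.9755 42.9564]
9 29 [37.2753 39.8309 42.9512]
12 30 [38.089  40.3148 44.2758]
15 27 [37.7755 40.248  42.7425]
18 28 [37.4162 39.8462 43.5621]
scene l range [-32.3847  35.2865]
-6 25 [38.0163 40.1141 41.125 ]
-3 42 [38.946  40.3707 41.5463]
0 38 [39.1984 40.9663 41.7771]
3 40 [39.398  40.8455 41.8561]
6 43 [38.2305 40.6368 42.0188]
9 44 [38.8414 41.0012 42.1373]
12 42 [39.394  40.6722 41.7986]
15 284 [15.0009 28.3544 39.965 ]
18 57 [15.89   25.9089 39.8537]
```

Call:
arm_command([
  {"x":0,"y":0,"z":2,"rx":0,"ry":0,"rz":0,"hand":0},
  {"x":0,"y":0,"z":1,"rx":0,"ry":0,"rz":0,"hand":-1},
  {"x":0,"y":0,"z":1,"rx":0,"ry":0,"rz":0,"hand":-1},
  {"x":0,"y":0,"z":0,"rx":0,"ry":0,"rz":0,"hand":-1},
  {"x":0,"y":0,"z":0,"rx":0,"ry":0,"rz":0,"hand":-1},
  {"x":0,"y":0,"z":-10,"rx":0,"ry":0,"rz":0,"hand":-1},
  {"x":0,"y":0,"z":-40,"rx":0,"ry":0,"rz":0,"hand":-1},
  {"x":0,"y":0,"z":-90,"rx":0,"ry":0,"rz":0,"hand":-1},
  {"x":0,"y":0,"z":-125,"rx":0,"ry":0,"rz":0,"hand":-0.3},
  {"x":0,"y":0,"z":-125,"rx":0,"ry":0,"rz":0,"hand":-0.3},
])

```text
clock: 8.8
tcp_pos: [0.4511, -0.3615, 0.1505]
orientation: [0.003, 0.204, 0.979, -0.002]
wrist_force: [-0.6, -0.0, -0.3]
finger_gap: 0.0558
```

```bash
python3 go.py .609 -.218 .140 66.5
python3 - <<'E'
from meas import *
for n in ["scene"]:
    p=shot(n);W=world(p);save(p,"pics/s3.png")
    l=W[(np.hypot(W[...,0]-.45,W[...,1]+.36)<.09)&(W[...,2]>.008)&(W[...,2]<.024)]
    print("lid flange",rect(l),np.percentile(l[:,2],[5,50,95]))
    l=W[(np.hypot(W[...,0]-.605,W[...,1]+.218)<.1)&(W[...,2]>.052)&(W[...,2]<.065)]
    print("rim",cv2.minEnclosingCircle((l[:,:2]*1000).astype(np.float32)))
E
```

```text
clock 8.8 tcp [ 451.14 -361.55  150.53] F [-0.64 -0.   -0.27] gap 55.79396989683151 q [-0.81  0.35 -0.11  1.11  0.   -0.4 ]
yaw toolx 156.46605874680313 zaxis [ 0.01 -0.01 -1.  ]
shift mm [-87.34 194.67  10.57] rotvec deg [ 0.18  0.44 89.97]
lid flange (array([ 0.4481, -0.3578]), array([157.5381, 159.462 ]), 62.698726654052734) [0.0147 0.0168 0.0184]
rim ((602.043701171875, -216.16233825683594), 78.40802764892578)
```

View pics/s3.png

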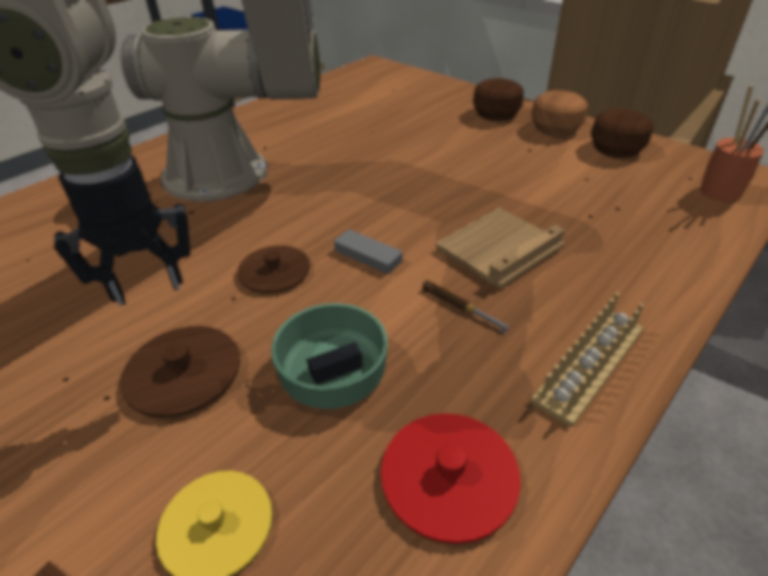

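The lid lies flat and released on bare table at (180,368), with its flange top at 17 mm. The gripper goes above the blank next.

Call:
arm_command([
  {"x":-22,"y":50,"z":5,"rx":0,"ry":0,"rz":10,"hand":-0.3},
  {"x":-44,"y":100,"z":10,"rx":0,"ry":0,"rz":20,"hand":-0.3},
  {"x":-66,"y":150,"z":10,"rx":0,"ry":0,"rz":30,"hand":-0.3},
  {"x":-87,"y":195,"z":10,"rx":0,"ry":0,"rz":40,"hand":-0.3},
  {"x":-87,"y":195,"z":10,"rx":0,"ry":0,"rz":50,"hand":-0.3},
  {"x":-87,"y":195,"z":10,"rx":0,"ry":0,"rz":60,"hand":-0.3},
  {"x":-87,"y":195,"z":10,"rx":0,"ry":0,"rz":70,"hand":-0.3},
  {"x":-87,"y":195,"z":10,"rx":0,"ry":0,"rz":80,"hand":-0.3},
  {"x":-87,"y":195,"z":10,"rx":0,"ry":0,"rz":90,"hand":-0.3},
  {"x":-87,"y":195,"z":10,"rx":0,"ry":0,"rz":90,"hand":-0.3},
])

```text
clock: 10.1
tcp_pos: [0.6062, -0.2153, 0.1348]
orientation: [-0.001, 0.836, 0.549, -0.001]
wrist_force: [1.0, -0.2, 0.1]
finger_gap: 0.0554
```

Call:
arm_command([
  {"x":0,"y":0,"z":0,"rx":0,"ry":0,"rz":0,"hand":-0.3},
  {"x":0,"y":0,"z":0,"rx":0,"ry":0,"rz":0,"hand":-0.3},
])

```text
clock: 10.35
tcp_pos: [0.6069, -0.2156, 0.1359]
orientation: [-0.0, 0.836, 0.549, -0.0]
wrist_force: [-0.1, 0.0, -0.1]
finger_gap: 0.0556
```

```bash
python3 go.py .609 -.218 .011 66.5
python3 - <<'E'
from h import *
p=shot("scene");save(p,"pics/s4.png")
E
```

```text
clock 10.35 tcp [ 606.86 -215.62  135.89] F [-0.09  0.02 -0.08] gap 55.59671061513854 q [-0.47  0.49  0.07  1.15  0.    1.51]
yaw toolx 66.55198083522619 zaxis [-0.  0. -1.]
shift mm [ -1.35   2.98 124.88] rotvec deg [-0.03 -0.01  0.05]
```

View pics/s4.png

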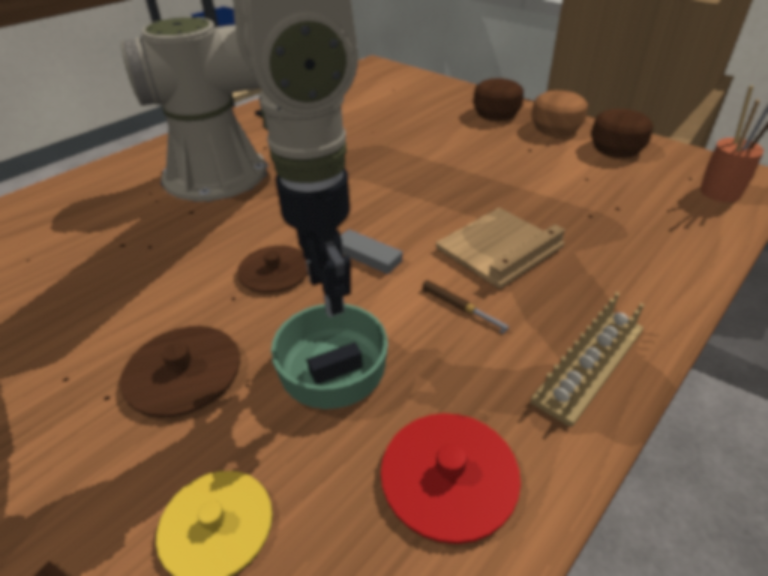

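The jaws straddle the blank's width. I'll descend into the bowl.

Call:
arm_command([
  {"x":-1.3,"y":3,"z":30,"rx":0,"ry":0,"rz":0,"hand":-0.3},
  {"x":-1.3,"y":3,"z":60,"rx":0,"ry":0,"rz":0,"hand":-0.3},
  {"x":-1.3,"y":3,"z":85,"rx":0,"ry":0,"rz":0,"hand":-0.3},
  {"x":-1.3,"y":3,"z":105,"rx":0,"ry":0,"rz":0,"hand":-0.3},
  {"x":-1.3,"y":3,"z":117,"rx":0,"ry":0,"rz":0,"hand":-0.3},
  {"x":-1.3,"y":3,"z":122,"rx":0,"ry":0,"rz":0,"hand":-0.3},
  {"x":-1.3,"y":3,"z":122,"rx":0,"ry":0,"rz":0,"hand":-0.3},
])

```text
clock: 11.28
tcp_pos: [0.6094, -0.2181, 0.0145]
orientation: [0.0, 0.836, 0.548, 0.0]
wrist_force: [0.9, 0.6, 0.7]
finger_gap: 0.0556
```

```bash
python3 go.py .609 -.218 .011 66.5
```

```text
clock 11.275 tcp [ 609.42 -218.13   14.45] F [0.9  0.55 0.73] gap 55.64919517269806 q [-0.47  0.59 -0.08  0.9   0.    1.51]
yaw toolx 66.4746815261662 zaxis [ 0. -0. -1.]
shift mm [-0.05 -0.44  3.45] rotvec deg [ 0.01 -0.   -0.03]
```

Call:
arm_command([
  {"x":0,"y":0,"z":3,"rx":0,"ry":0,"rz":0,"hand":-0.3},
  {"x":0,"y":0,"z":3,"rx":0,"ry":0,"rz":0,"hand":0},
  {"x":0,"y":0,"z":3,"rx":0,"ry":0,"rz":0,"hand":1},
  {"x":0,"y":0,"z":3,"rx":0,"ry":0,"rz":0,"hand":1},
  {"x":0,"y":0,"z":3,"rx":0,"ry":0,"rz":0,"hand":1},
  {"x":0,"y":0,"z":3,"rx":0,"ry":0,"rz":0,"hand":1},
], force=50)

```text
clock: 12.02
tcp_pos: [0.6097, -0.2183, 0.0119]
orientation: [0.0, 0.836, 0.548, 0.0]
wrist_force: [-0.1, 0.1, 6.3]
finger_gap: 0.0308
```

```bash
python3 go.py .609 -.218 .011 66.5
```

```text
clock 12.025 tcp [ 609.73 -218.29   11.86] F [-0.13  0.1   6.26] gap 30.810238150890946 q [-0.47  0.59 -0.09  0.9   0.    1.51]
yaw toolx 66.46475747543468 zaxis [ 0. -0. -1.]
shift mm [-0.03 -0.79  0.86] rotvec deg [ 0.07 -0.   -0.04]
```

Call:
arm_command([
  {"x":0,"y":0,"z":-8,"rx":0,"ry":0,"rz":0,"hand":1},
  {"x":0,"y":0,"z":-30,"rx":0,"ry":0,"rz":0,"hand":1},
  {"x":0,"y":0,"z":-60,"rx":0,"ry":0,"rz":0,"hand":1},
  {"x":0,"y":0,"z":-90,"rx":0,"ry":0,"rz":0,"hand":1},
  {"x":0,"y":0,"z":-90,"rx":0,"ry":0,"rz":0,"hand":1},
])

```text
clock: 12.65
tcp_pos: [0.6107, -0.2188, 0.1035]
orientation: [0.002, 0.836, 0.548, 0.001]
wrist_force: [1.0, 0.3, -2.5]
finger_gap: 0.0311
```

```bash
python3 go.py .6219 .1677 .080 82
python3 - <<'E'
from h import *
p=shot("scene");save(p,"pics/s5.png")
W=world(p)
E
```

```text
clock 12.65 tcp [ 610.69 -218.78  103.47] F [ 0.99  0.26 -2.55] gap 31.06418050534237 q [-0.47  0.51  0.03  1.08  0.    1.51]
yaw toolx 66.46637361116468 zaxis [ 0. -0. -1.]
shift mm [ 358.82 -144.14   22.79] rotvec deg [  0.24   0.04 -15.53]
```

View pics/s5.png

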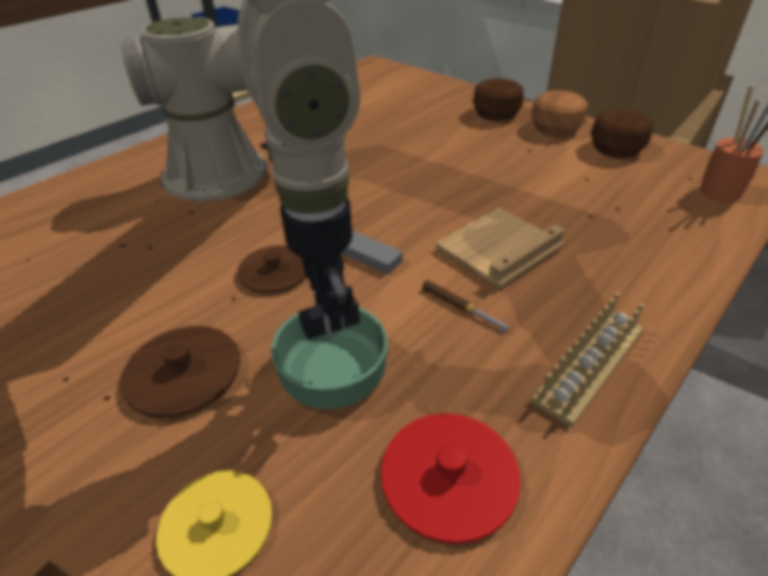

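The blank is held between the pads at (328,318), clear of the bowl. I'll carry it over to the board.

Call:
arm_command([
  {"x":45,"y":-18,"z":-5,"rx":0,"ry":0,"rz":-2,"hand":1},
  {"x":90,"y":-36,"z":-5,"rx":0,"ry":0,"rz":-4,"hand":1},
  {"x":140,"y":-56,"z":-5,"rx":0,"ry":0,"rz":-6,"hand":1},
  {"x":190,"y":-76,"z":0,"rx":0,"ry":0,"rz":-8,"hand":1},
  {"x":240,"y":-96,"z":5,"rx":0,"ry":0,"rz":-10,"hand":1},
  {"x":290,"y":-116,"z":10,"rx":0,"ry":0,"rz":-12,"hand":1},
  {"x":330,"y":-132,"z":16,"rx":0,"ry":0,"rz":-14,"hand":1},
  {"x":359,"y":-144,"z":22,"rx":0,"ry":0,"rz":-15.5,"hand":1},
  {"x":359,"y":-144,"z":40,"rx":0,"ry":0,"rz":-15.5,"hand":1},
  {"x":359,"y":-144,"z":40,"rx":0,"ry":0,"rz":-15.5,"hand":1},
])

```text
clock: 13.95
tcp_pos: [0.6175, 0.1687, 0.0574]
orientation: [-0.002, 0.755, 0.656, -0.003]
wrist_force: [0.3, -0.2, -0.9]
finger_gap: 0.031
```

```bash
python3 go.py .6227 .1684 .0225 82
python3 - <<'E'
from h import *
p=shot("scene");save(p,"pics/s6.png")
u,v=proj(p,[[.622,.168,.03]])[0].astype(int)
c=p["image"][v-60:v+60,u-80:u+80];c=np.clip(c.astype(float)*1.5,0,255).astype(np.uint8)
cv2.imwrite("pics/s6c.png",cv2.resize(cv2.cvtColor(c,cv2.COLOR_RGB2BGR),None,fx=5,fy=5))
p=shot("top");W=world(p)
E
```

```text
clock 13.95 tcp [617.53 168.68  57.4 ] F [ 0.32 -0.17 -0.92] gap 31.005250916652738 q [ 0.14  0.54 -0.05  0.99 -0.    1.85]
yaw toolx 82.01832743922085 zaxis [-0.01 -0.   -1.  ]
shift mm [ 0.51  5.4  34.87] rotvec deg [-0.39  0.12  0.02]
```

View pics/s6c.png

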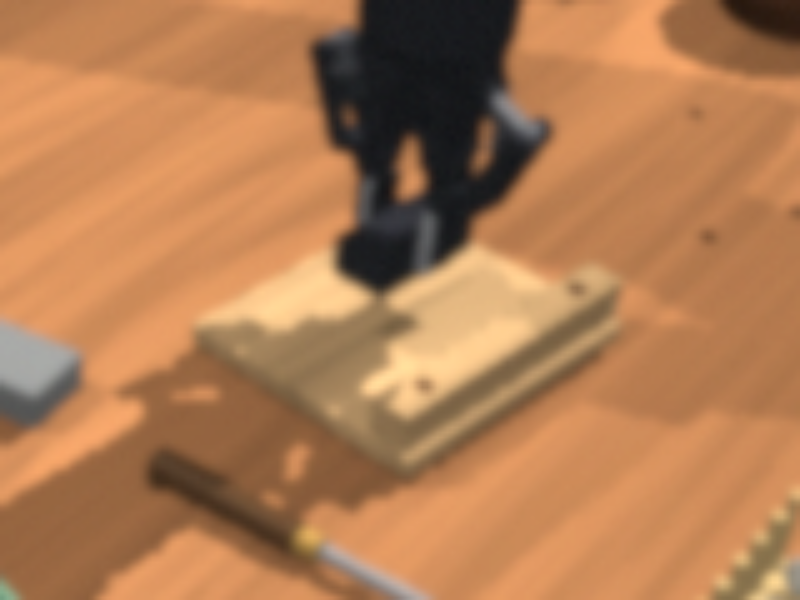

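The blank hangs above the board, aligned with the fence and with its bevel side away from it. I'll lower it.

Call:
arm_command([
  {"x":0,"y":3,"z":12,"rx":0,"ry":0,"rz":0,"hand":1},
  {"x":0,"y":3,"z":22,"rx":0,"ry":0,"rz":0,"hand":1},
  {"x":0,"y":3,"z":29,"rx":0,"ry":0,"rz":0,"hand":1},
  {"x":0,"y":3,"z":33,"rx":0,"ry":0,"rz":0,"hand":1},
  {"x":0,"y":3,"z":33,"rx":0,"ry":0,"rz":0,"hand":1},
  {"x":0,"y":3,"z":33,"rx":0,"ry":0,"rz":0,"hand":1},
])

```text
clock: 14.8
tcp_pos: [0.6238, 0.1682, 0.0286]
orientation: [0.0, 0.755, 0.656, 0.0]
wrist_force: [-0.7, 0.3, -2.3]
finger_gap: 0.0311
```

```bash
python3 go.py .6227 .1684 .0218 82
```

```text
clock 14.8 tcp [623.83 168.18  28.61] F [-0.72  0.29 -2.34] gap 31.113986705733037 q [ 0.14  0.57 -0.07  0.93  0.    1.85]
yaw toolx 81.96309124152957 zaxis [ 0.  0. -1.]
shift mm [ 0.06 -1.16  6.81] rotvec deg [ 0.04 -0.01 -0.04]
```

Call:
arm_command([
  {"x":0,"y":-1,"z":4,"rx":0,"ry":0,"rz":0,"hand":1},
  {"x":0,"y":-1,"z":5.5,"rx":0,"ry":0,"rz":0,"hand":1},
  {"x":0,"y":-1,"z":7,"rx":0,"ry":0,"rz":0,"hand":1},
  {"x":0,"y":-1,"z":7.5,"rx":0,"ry":0,"rz":0,"hand":1},
])

```text
clock: 15.3
tcp_pos: [0.6225, 0.1683, 0.0218]
orientation: [0.0, 0.755, 0.656, 0.0]
wrist_force: [-3.5, -0.2, 7.0]
finger_gap: 0.0312
```

```bash
python3 go.py .6227 .1684 .0218 82
```

```text
clock 15.3 tcp [622.45 168.29  21.83] F [-3.46 -0.24  7.03] gap 31.180902769704485 q [ 0.14  0.57 -0.08  0.91  0.    1.85]
yaw toolx 81.96642334206193 zaxis [ 0.  0. -1.]
shift mm [0.15 0.23 0.03] rotvec deg [ 0.01 -0.01 -0.03]
```

Call:
arm_command([
  {"x":0,"y":0,"z":0,"rx":0,"ry":0,"rz":0,"hand":0.1},
  {"x":0,"y":0,"z":0,"rx":0,"ry":0,"rz":0,"hand":-0.3},
  {"x":0,"y":0,"z":0,"rx":0,"ry":0,"rz":0,"hand":-0.3},
  {"x":0,"y":0,"z":-10,"rx":0,"ry":0,"rz":0,"hand":-0.3},
  {"x":0,"y":0,"z":-40,"rx":0,"ry":0,"rz":0,"hand":-0.3},
  {"x":0,"y":20,"z":-90,"rx":0,"ry":0,"rz":0,"hand":-0.3},
  {"x":0,"y":70,"z":-110,"rx":0,"ry":0,"rz":0,"hand":-0.3},
  {"x":0,"y":120,"z":-110,"rx":0,"ry":0,"rz":0,"hand":1},
  {"x":0,"y":120,"z":-110,"rx":0,"ry":0,"rz":0,"hand":1},
  {"x":0,"y":120,"z":-110,"rx":0,"ry":0,"rz":0,"hand":1},
])

```text
clock: 16.55
tcp_pos: [0.7407, 0.1515, 0.1302]
orientation: [-0.001, 0.755, 0.656, -0.001]
wrist_force: [0.3, -0.1, -0.0]
finger_gap: 0.0014
```

```bash
cat > m3.py <<'E'
from meas import *
import sys
tag=sys.argv[1]
n_=np.array([np.cos(np.radians(-8)),np.sin(np.radians(-8))]);l_=np.array([-n_[1],n_[0]])
O=np.array([.6276,.1677])
for n in ["top","scene"]:
    p=shot(n);W=world(p)
    ds=finder.masks_of(p,"blank")
    if ds:
        d=ds[0]; b=W[d["region"]]; b=b[(b[:,2]>.023)&(b[:,2]<.06)]
        c=(b[:,:2]-O)@n_*1000; l=(b[:,:2]-O)@l_*1000
        t=b[(b[:,2]>.046)&(b[:,2]<.054)]
        print(n,d["score"],d["at"],"c",np.percentile(c,[2,98]),"l",np.percentile(l,[2,98]),"topface",rect(t),np.median(t[:,2]))
    x0,y0=proj(p,[[.63,.165,.03]])[0].astype(int)
    x0=max(x0,80);y0=max(y0,60)
    c=p["image"][y0-60:y0+60,x0-80:x0+80];c=np.clip(c.astype(float)*1.5,0,255).astype(np.uint8)
    cv2.imwrite(f"pics/{tag}{n}.png",cv2.resize(cv2.cvtColor(c,cv2.COLOR_RGB2BGR),None,fx=5,fy=5))
    f=W[(np.hypot(W[...,0]-.686,W[...,1]-.16)<.12)&(W[...,2]>.036)&(W[...,2]<.045)&(((W[...,:2]-O)@n_)>.044)]
    print("fence",rect(f))
E
python3 m3.py a; python3 go.py .6227 .1684 .13 172
```

```text
top 0.93 [142.3, 184.8] c [-17.8421  13.1765] l [-35.1241  33.0851] topface (array([0.6269, 0.1677]), array([71.4995, 30.2688]), 78.79058837890625) 0.0501004867600912
fence (array([0.6876, 0.1593]), array([169.9542,  23.0737]), 82.42174530029297)
scene 0.84 [330.6, 157.1] c [-18.2009  11.1659] l [-35.3827  34.9768] topface (array([0.6262, 0.169 ]), array([74.2804, 26.7113]), 81.72388458251953) 0.050499188623438496
fence (array([0.6844, 0.1601]), array([172.7786,  23.3653]), 82.2602767944336)
clock 16.75 tcp [740.4  151.97 131.71] F [-0.61  0.9   0.14] gap -0.41555114882258315 q [0.1  0.72 0.46 1.31 0.   1.81]
yaw toolx 82.00174140925942 zaxis [ 0.  0. -1.]
shift mm [  -0.11 -118.85    1.69] rotvec deg [  0.02  -0.   -90.  ]
```

View pics/ascene.png

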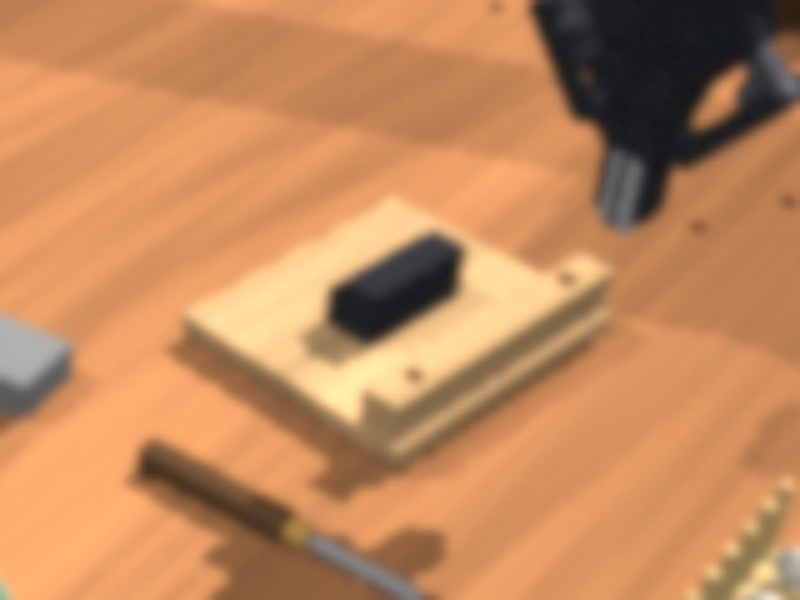

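View pics/atop.png

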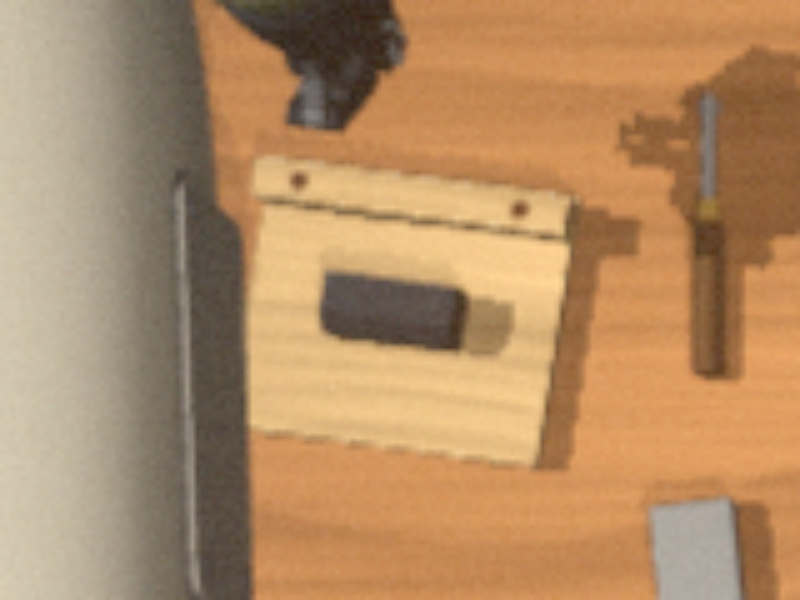

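The blank sits flat on the board (top face at 50 mm), parallel to the fence, with its bevel away from it and its centre about 3.5 mm behind the board's middle. The closed fingers now go round to the bevel side.

```bash
python3 go.py .575 .175 .135 172
```

```text
clock 16.75 tcp [740.4  151.97 131.71] F [-0.61  0.9   0.14] gap -0.41555114882258315 q [0.1  0.72 0.46 1.31 0.   1.81]
yaw toolx 82.00174140925942 zaxis [ 0.  0. -1.]
shift mm [  -0.21 -167.     -3.32] rotvec deg [  0.02  -0.   -90.  ]
```

Call:
arm_command([
  {"x":0,"y":-25,"z":-3,"rx":0,"ry":0,"rz":-10,"hand":1},
  {"x":0,"y":-50,"z":-3,"rx":0,"ry":0,"rz":-20,"hand":1},
  {"x":0,"y":-75,"z":-3,"rx":0,"ry":0,"rz":-30,"hand":1},
  {"x":0,"y":-100,"z":-3,"rx":0,"ry":0,"rz":-40,"hand":1},
  {"x":0,"y":-130,"z":-3,"rx":0,"ry":0,"rz":-50,"hand":1},
  {"x":0,"y":-150,"z":-3,"rx":0,"ry":0,"rz":-60,"hand":1},
  {"x":0,"y":-167,"z":-3,"rx":0,"ry":0,"rz":-70,"hand":1},
  {"x":0,"y":-167,"z":-3,"rx":0,"ry":0,"rz":-80,"hand":1},
  {"x":0,"y":-167,"z":-3,"rx":0,"ry":0,"rz":-90,"hand":1},
  {"x":0,"y":-167,"z":-3,"rx":0,"ry":0,"rz":-90,"hand":1},
])

```text
clock: 18.0
tcp_pos: [0.5754, 0.1751, 0.1347]
orientation: [0.001, 0.071, 0.997, 0.0]
wrist_force: [0.3, 0.0, -0.4]
finger_gap: -0.0003
```

```bash
python3 go.py .575 .175 .095 172 -40
```

```text
clock 18.0 tcp [575.36 175.1  134.67] F [ 0.27  0.04 -0.38] gap -0.2675337211800778 q [ 0.16  0.41 -0.06  1.1   0.    0.3 ]
yaw toolx 171.88542788360095 zaxis [ 0.  0. -1.]
shift mm [ 0.39 -0.16 39.67] rotvec deg [ -0.02 -39.94  -0.12]
```

Call:
arm_command([
  {"x":0,"y":0,"z":10,"rx":0,"ry":-10,"rz":0,"hand":1},
  {"x":0,"y":0,"z":20,"rx":0,"ry":-20,"rz":0,"hand":1},
  {"x":0,"y":0,"z":30,"rx":0,"ry":-30,"rz":0,"hand":1},
  {"x":0,"y":0,"z":39,"rx":0,"ry":-40,"rz":0,"hand":1},
  {"x":0,"y":0,"z":39,"rx":0,"ry":-40,"rz":0,"hand":1},
  {"x":0,"y":0,"z":39,"rx":0,"ry":-40,"rz":0,"hand":1},
])

```text
clock: 18.75
tcp_pos: [0.5738, 0.1748, 0.0937]
orientation: [0.34, 0.066, 0.938, -0.024]
wrist_force: [0.3, -0.4, 0.5]
finger_gap: 0.0001
```

```bash
python3 go.py .6047 .1708 .0535 172 -40;  python3 m3.py b
```

```text
clock 18.75 tcp [573.8  174.84  93.69] F [ 0.28 -0.45  0.47] gap 0.1167537526846177 q [ 0.3   0.13 -0.85 -0.06 -0.28  0.35]
yaw toolx 171.8646463160132 zaxis [ 0.63 -0.09 -0.77]
shift mm [ 1.85  0.31 50.82] rotvec deg [-0.02 -0.13 -0.1 ]
top 0.68 [145.5, 186.4] c [-17.8504  13.2238] l [-35.3503  33.3069] topface (array([0.6266, 0.1673]), array([70.6743, 29.6752]), 81.57709503173828) 0.0502584436165545
fence (array([0.6877, 0.1594]), array([170.6849,  22.9752]), 82.23265838623047)
scene 0.9 [332.0, 156.6] c [-16.3814  11.7018] l [-35.1978  31.6596] topface (array([0.6281, 0.1667]), array([69.4096, 24.2697]), 79.06632232666016) 0.050814699113633705
fence (array([0.6843, 0.1602]), array([171.263 ,  24.2364]), 82.08592224121094)
```

View pics/bscene.png

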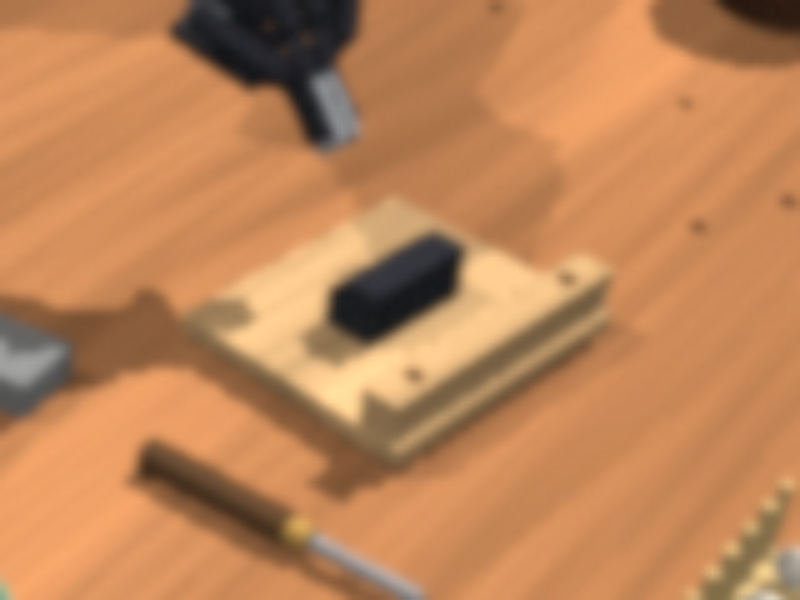

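The fingertips are tilted 40° behind the blank's bevel at (335,145) in the crop, with a clear path. I'll approach along the tool axis.

Call:
arm_command([
  {"x":2,"y":0,"z":15,"rx":0,"ry":0,"rz":0,"hand":1},
  {"x":2,"y":0,"z":30,"rx":0,"ry":0,"rz":0,"hand":1},
  {"x":2,"y":0,"z":42,"rx":0,"ry":0,"rz":0,"hand":1},
  {"x":2,"y":0,"z":50,"rx":0,"ry":0,"rz":0,"hand":1},
  {"x":2,"y":0,"z":50,"rx":0,"ry":0,"rz":0,"hand":1},
  {"x":2,"y":0,"z":50,"rx":0,"ry":0,"rz":0,"hand":1},
])

```text
clock: 19.7
tcp_pos: [0.6062, 0.1706, 0.0551]
orientation: [0.341, 0.066, 0.937, -0.024]
wrist_force: [0.3, -0.3, 0.1]
finger_gap: 0.0001
```

```bash
python3 go.py .6132 .1697 .045 172 -40;  python3 m3.py c
```

```text
clock 19.7 tcp [606.25 170.55  55.14] F [ 0.27 -0.31  0.11] gap 0.08484938099824096 q [ 0.27  0.25 -0.84 -0.18 -0.26  0.32]
yaw toolx 171.95882362605118 zaxis [ 0.64 -0.09 -0.77]
shift mm [ 1.15  0.13 12.27] rotvec deg [-0.03 -0.01 -0.03]
top 0.9 [145.6, 184.0] c [-17.8399  13.1048] l [-35.337   34.0674] topface (array([0.626 , 0.1673]), array([71.8722, 31.281 ]), 82.04053497314453) 0.050265071550783164
fence (array([0.6875, 0.1586]), array([170.5889,  22.7468]), 82.21469116210938)
scene 0.66 [331.6, 160.7] c [-14.8164  11.2256] l [-35.1939  26.9147] topface (array([0.6271, 0.1641]), array([63.2128, 22.3569]), 81.56526947021484) 0.05054605137761505
fence (array([0.6845, 0.1593]), array([171.9935,  23.9986]), 82.2024917602539)
```

View pics/cscene.png

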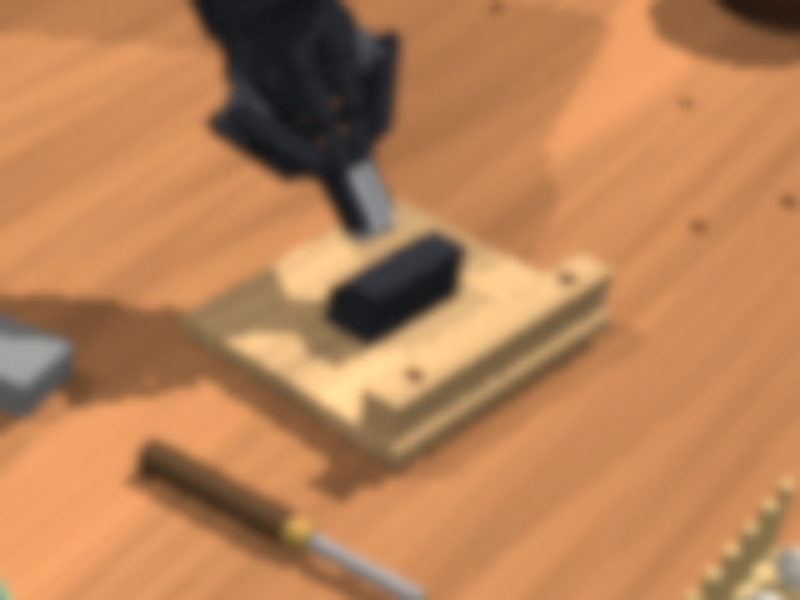

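Call:
arm_command([
  {"x":1,"y":0,"z":6,"rx":0,"ry":0,"rz":0,"hand":1},
  {"x":1,"y":0,"z":9,"rx":0,"ry":0,"rz":0,"hand":1},
  {"x":1,"y":0,"z":11,"rx":0,"ry":0,"rz":0,"hand":1},
  {"x":1,"y":0,"z":13,"rx":0,"ry":0,"rz":0,"hand":1},
  {"x":1,"y":0,"z":13,"rx":0,"ry":0,"rz":0,"hand":1},
])

```text
clock: 20.52
tcp_pos: [0.6152, 0.1696, 0.0461]
orientation: [0.343, 0.066, 0.937, -0.024]
wrist_force: [-2.4, -0.6, 5.6]
finger_gap: 0.0002
```

```bash
python3 go.py .6132 .1697 .045 172 -40
```

```text
clock 20.525 tcp [615.2  169.62  46.1 ] F [-2.43 -0.61  5.59] gap 0.15208291265462637 q [ 0.26  0.28 -0.84 -0.21 -0.26  0.32]
yaw toolx 171.8976171354543 zaxis [ 0.64 -0.09 -0.76]
shift mm [ 2.23 -0.2  -0.45] rotvec deg [-0.01  0.19 -0.08]
```

Contact is made (5.6 N up, 2.4 N back). I'll slide the blank forward in the same diagonal push.

Call:
arm_command([
  {"x":-3.1,"y":0,"z":2.6,"rx":0,"ry":0,"rz":0,"hand":1},
  {"x":-6.1,"y":0,"z":5.1,"rx":0,"ry":0,"rz":0,"hand":1},
  {"x":-9.2,"y":0,"z":7.7,"rx":0,"ry":0,"rz":0,"hand":1},
  {"x":-12.3,"y":0,"z":10.3,"rx":0,"ry":0,"rz":0,"hand":1},
  {"x":-15.3,"y":0,"z":12.9,"rx":0,"ry":0,"rz":0,"hand":1},
])

```text
clock: 21.15
tcp_pos: [0.6348, 0.1672, 0.0461]
orientation: [0.343, 0.066, 0.937, -0.024]
wrist_force: [-5.5, 0.8, 8.8]
finger_gap: -0.0
```

```bash
python3 go.py .6132 .1697 .045 172 -40;python3 m3.py d
```

```text
clock 21.15 tcp [634.82 167.15  46.07] F [-5.48  0.75  8.8 ] gap -0.048069561378986055 q [ 0.25  0.31 -0.8  -0.2  -0.24  0.3 ]
yaw toolx 171.92644974847045 zaxis [ 0.64 -0.09 -0.76]
shift mm [ 17.32  -0.5  -13.22] rotvec deg [ 0.03  0.17 -0.06]
top 0.57 [147.4, 177.3] c [ 5.0526 35.6483] l [-34.6672  32.5704] topface (array([0.6496, 0.1639]), array([68.5349, 28.5688]), 82.58194732666016) 0.05068878406692919
fence (array([0.6876, 0.1594]), array([171.1197,  22.6655]), 82.03868865966797)
scene 0.63 [337.5, 161.8] c [ 4.971 34.371] l [-34.6692  33.115 ] topface (array([0.6495, 0.1642]), array([69.3005, 26.3406]), 79.58789825439453) 0.05045845139186374
fence (array([0.6845, 0.1597]), array([171.5821,  24.1178]), 81.9317855834961)
```

View pics/dscene.png

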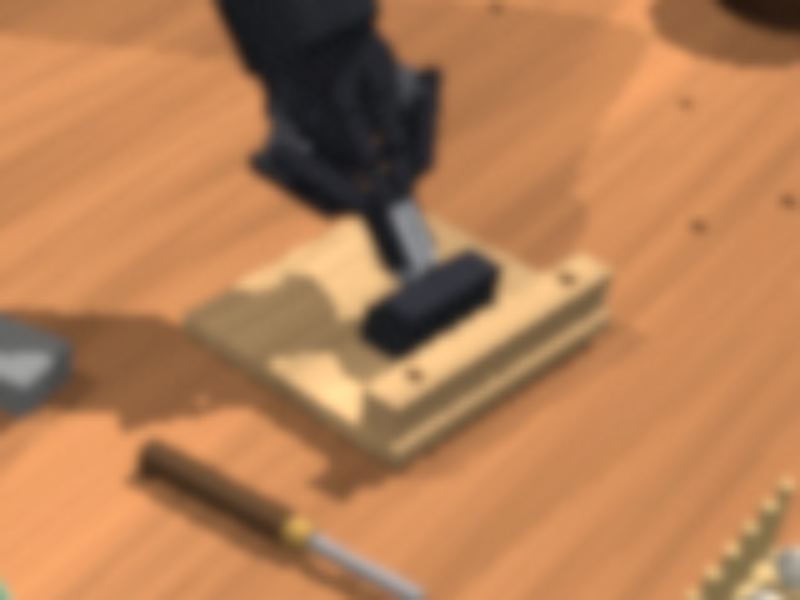

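The blank slid forward squarely, with its flat side about 13 mm from the fence. I'll continue.

Call:
arm_command([
  {"x":-2.3,"y":0,"z":1.9,"rx":0,"ry":0,"rz":0,"hand":1},
  {"x":-4.6,"y":0,"z":3.9,"rx":0,"ry":0,"rz":0,"hand":1},
  {"x":-6.9,"y":0,"z":5.8,"rx":0,"ry":0,"rz":0,"hand":1},
  {"x":-9.2,"y":0,"z":7.7,"rx":0,"ry":0,"rz":0,"hand":1},
  {"x":-9.2,"y":0,"z":7.7,"rx":0,"ry":0,"rz":0,"hand":1},
])

```text
clock: 21.98
tcp_pos: [0.6467, 0.1654, 0.0461]
orientation: [0.343, 0.066, 0.937, -0.024]
wrist_force: [-3.2, 0.1, 7.1]
finger_gap: -0.0
```

```bash
python3 go.py .6132 .1697 .045 172 -40
```

```text
clock 21.975 tcp [646.71 165.42  46.05] F [-3.25  0.09  7.06] gap -0.04626362225315549 q [ 0.24  0.32 -0.77 -0.19 -0.24  0.29]
yaw toolx 171.92202570275836 zaxis [ 0.64 -0.09 -0.76]
shift mm [ 26.49  -0.44 -20.99] rotvec deg [ 0.03  0.17 -0.06]
```

Call:
arm_command([
  {"x":-0.8,"y":0,"z":0.6,"rx":0,"ry":0,"rz":0,"hand":1},
  {"x":-1.5,"y":0,"z":1.3,"rx":0,"ry":0,"rz":0,"hand":1},
  {"x":-2.3,"y":0,"z":1.9,"rx":0,"ry":0,"rz":0,"hand":1},
  {"x":-2.3,"y":0,"z":1.9,"rx":0,"ry":0,"rz":0,"hand":1},
])

```text
clock: 22.48
tcp_pos: [0.6477, 0.1653, 0.0459]
orientation: [0.342, 0.065, 0.937, -0.024]
wrist_force: [-16.8, 1.2, 20.0]
finger_gap: -0.0001
```

```bash
python3 go.py .6132 .1697 .045 172 -40;python3 m3.py e
```

```text
clock 22.475 tcp [647.73 165.28  45.9 ] F [-16.84   1.17  20.05] gap -0.07294138329374623 q [ 0.24  0.32 -0.77 -0.19 -0.24  0.29]
yaw toolx 172.01878441783995 zaxis [ 0.64 -0.09 -0.77]
shift mm [ 27.22  -0.42 -21.72] rotvec deg [0.03 0.07 0.01]
top 0.66 [150.2, 171.1] c [18.7623 46.3998] l [-34.6932  32.3767] topface (array([0.6619, 0.1625]), array([68.9142, 24.141 ]), 82.8392562866211) 0.05002048459741275
fence (array([0.6868, 0.1593]), array([171.0155,  24.0553]), 81.70063018798828)
scene 0.58 [339.4, 161.9] c [16.1585 46.511 ] l [-35.25   32.657] topface (array([0.6611, 0.1625]), array([72.0349, 25.3565]), 82.27740478515625) 0.05058772949513444
fence (array([0.6838, 0.1604]), array([172.921 ,  24.8972]), 82.06208038330078)
```

View pics/escene.png

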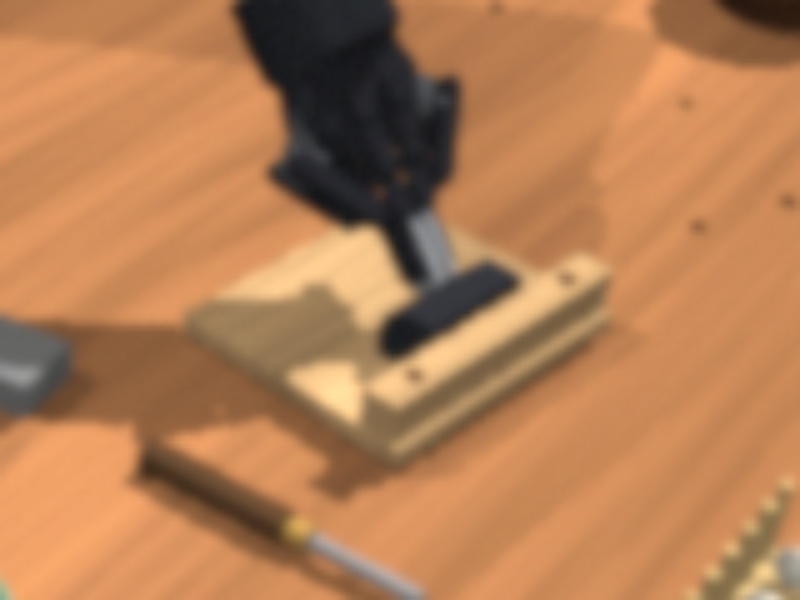

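The blank is flush against the fence at (450,310) in the crop, and the fingers press with about 17 N forward and 20 N down. I'll hold briefly, check that it's steady, and check the lid and bystanders.

Call:
arm_command([
  {"x":0,"y":0,"z":0,"rx":0,"ry":0,"rz":0,"hand":1},
  {"x":0,"y":0,"z":0,"rx":0,"ry":0,"rz":0,"hand":1},
  {"x":0,"y":0,"z":0,"rx":0,"ry":0,"rz":0,"hand":1},
])

```text
clock: 23.05
tcp_pos: [0.6477, 0.1653, 0.0459]
orientation: [0.342, 0.065, 0.937, -0.024]
wrist_force: [-16.5, 0.4, 19.5]
finger_gap: 0.0002
```

```bash
python3 go.py .6132 .1697 .045 172 -40
python3 - <<'E'
from meas import *
p=shot("scene");W=world(p);save(p,"pics/s9.png")
def near(c,r,z0,z1): return W[(np.hypot(W[...,0]-c[0],W[...,1]-c[1])<r)&(W[...,2]>z0)&(W[...,2]<z1)]
l=near((.45,-.36),.09,.008,.024);print("lid",rect(l),np.percentile(l[:,2],[5,50,95]))
print("stone",rect(near((.465,0),.075,.019,.03)))
print(get_state()["wrist_force"],get_state()["qvel"])
n_=np.array([np.cos(np.radians(-8)),np.sin(np.radians(-8))])
E
```

```text
clock 23.05 tcp [647.72 165.25  45.9 ] F [-16.53   0.38  19.47] gap 0.17667091862389409 q [ 0.24  0.32 -0.77 -0.19 -0.24  0.29]
yaw toolx 172.01626399894278 zaxis [ 0.64 -0.09 -0.77]
shift mm [ 27.21  -0.39 -21.72] rotvec deg [0.03 0.07 0.01]
lid (array([ 0.4482, -0.3583]), array([158.7449, 159.2668]), 24.876060485839844) [0.0148 0.0168 0.0184]
stone (array([0.4613, 0.0038]), array([120.3694,  47.7121]), 6.047729969024658)
[-16.5951   1.8787  19.889 ] [ 0.001  -0.0001  0.0003 -0.0002  0.0009  0.0002]
```

View pics/s9.png

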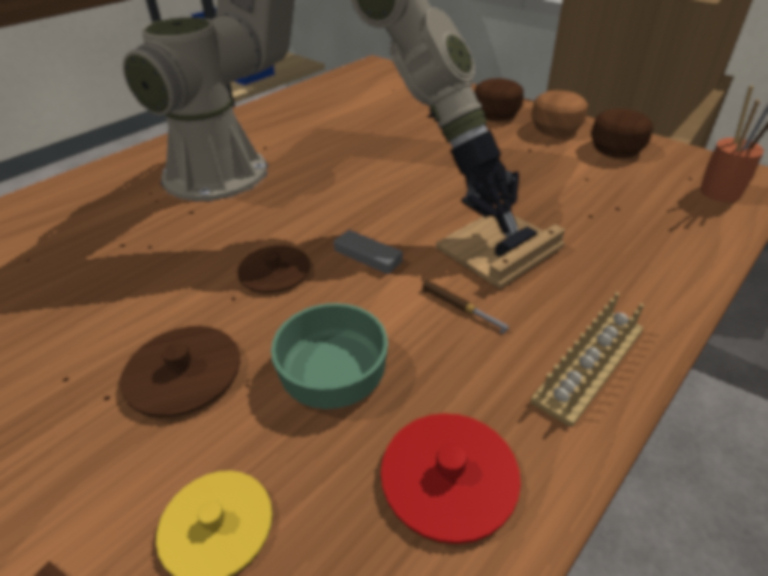

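The push is steady. The lid lies flat at (180,370), and the stone and burnisher have not moved. I'll hand in.

```bash
python3 -c "
from workcell import hand_in
print(hand_in())"
```

```text
the job is handed in; nothing more can be done
None
```

I moved the lid from the jade bowl onto bare table and laid the blank on the bench board with its bevel up and away from the fence. I then pushed it with one tilted fingertip push down and forward against the fence. I handed in at about 23 s while still pushing; no verdict was reported.

**Push:** It held steady at about 16.5 N forward and 19.5 N down at the wrist. The forces on the fence and board themselves were not measured separately.

**Blank:** Its top face was at 50 mm, as it should be with the underside on the board. Its long side read 82.3–82.8°, against 81.7–82.1° for the fence. The images put the flat side about 1.5 mm short of where I reckoned the fence's front face to be, which is within camera error. The sharp rise in force over the last 3 mm of push also says it is touching.

**Lid and bystanders:** The lid lay flat and let go, with its flange top at 17 mm. The sanding stone was within 1 mm of where it started. The burnisher I only compared by eye in the pictures, and it looked unmoved.

**Disagreement:** The two cameras differed by 2–3 mm in x throughout, so I worked from values between them. No other check failed.

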